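# Sweep the jar lids into the catch tray

### The job

Clear the spray bench: with your fingertips, sweep the three loose jar lids (red, yellow and black) along the bench top into the blue three-sided catch tray through its open side, until each lies flat and still, wholly inside the tray. Only push the lids, never pick one up, and leave the two tins, the bottle, the amber jar and the roll of tape where they are.

Things in the scene. Friction and masses are not known exactly. Their poses are not given: they have to be found in the camera images.
- tray: blue catch tray fixed to the bench, at the left: three walls 5 mm thick, 32 mm high, at local +x and both local y sides; the local -x side is open, facing roughly right (world -y). Inside 240 mm wide (local y -120 to +120 mm), 130 mm deep (local x: mouth -65, back wall +65 mm). No floor or sill: lids slide on the bench straight in. Origin on the bench at the centre of the inside; +x points inwards
- lid_red: red round screw lid of a paint jar, lying loose and flat on the bench (z = 0): a solid disc 54 mm in diameter and 16 mm high, about 35 g, smooth-running on the bench. Origin at the centre of its underside, z up; its yaw means nothing
- lid_yellow: yellow round screw lid of a paint jar, lying loose and flat on the bench (z = 0): a solid disc 54 mm in diameter and 16 mm high, about 35 g, smooth-running on the bench. Origin at the centre of its underside, z up; its yaw means nothing
- lid_black: black round screw lid of a paint jar, lying loose and flat on the bench (z = 0): a solid disc 54 mm in diameter and 16 mm high, about 35 g, smooth-running on the bench. Origin at the centre of its underside, z up; its yaw means nothing
- tin_green: bystander: squat closed paint tin with a green band, 62 mm in diameter, 55 mm high, standing loose among the lids. Origin at the centre of its underside
- tin_blue: bystander: squat closed paint tin with a blue band, 62 mm in diameter, 55 mm high, standing loose among the lids. Origin at the centre of its underside
- bottle: bystander: white plastic bottle, 60 mm in diameter, 170 mm high, standing loose at the right. Origin at the centre of its underside
- jar: bystander: amber jar with steel cap, 68 mm in diameter, 90 mm high, standing loose at the right. Origin at the centre of its underside
- tape: bystander: yellow roll of masking tape lying flat, 96 mm in diameter, 25 mm high, loose, at the right. Origin at the centre of its underside

How it is judged:
By the outcome, as a careful person would: the job done as asked, in the order asked, and still so for the second after the job is handed in, with the robot touching nothing.
It also fails if it takes over 66 s, if anything falls off the work surface, if the arm or the gripper's body presses on something with over 40 N, if the wrist force passes 120 N, or if a joint passes its speed limit or range.

### The arm

A 6-joint arm with a two-finger parallel gripper is mounted at the origin on the work surface. World frame = base frame: x ahead of the robot, y to its left, z up, the work surface at z = 0. Lengths are in m, angles in degrees, forces in N, time in s.
With the tool pointing down it reaches from about 0.35 to 0.875 m from the base axis. Payload 4.2 kg.
Tool frame: the origin (TCP) lies midway between the tips of the shut fingers; the grasp point (between the pads) lies 19 mm behind it; z points along the fingers, y is the line along which they close (so a half turn about z gives the same grasp; the last joint's range is limited). The gripper opens to 87 mm and grips with 3 to 60 N. Pads are 19 mm wide; open, the fingers measure 117 mm over their backs; the gripper's body (75 mm by 190 mm) begins 51 mm behind the grasp point.
Start: joints at [14.817, 22.042, 0.453, 0, -68.411, -14.817], TCP at [0.625, 0, 0.223] pointing down, gripper open.
Joint ranges: [-179.83, 179.83], [-69.29, 118.12], [-61.27, 80.66], [-181.25, 117.63], [-171.15, -9.14], [-177.46, 177.46]. Speed limits (degrees/s): [159.86, 159.86, 180, 180, 180, 180].

### API

Orientations are given as a 3x3 rotation matrix whose columns are the frame's x, y, z axes.
In Python, from station import * gives the robot as it stands.
- The arm moves only by the tool move_arm, never from a script. Its argument "targets" is text: rows parted by semicolons, each of 4 numbers parted by spaces: the shift along the world's x, y, z in units of 25 mm (1.0 is 25 mm), then the turn about the world's z in units of 5 degrees (1.0 is 5 degrees). In form: tx ty tz spin; .... A call has 1 to 10 rows; each row shifts and turns the commanded pose from where the row before left it; what a row does not reach is not made up. A row lasts 1/12 s, in which the tool goes at most 41.7 mm and 7.16 degrees, less where a joint would pass 70% of its speed; a pose out of reach is approached as far as the arm can. A call is refused whole if a number of a shift passes 1 or a number of a turn 1, either way. A call with a gripper value outside its range is refused whole. "gripper" is the finger opening in mm, from 0 to 87, set as the call begins (left out, the last holds). The fingers move at their own pace and stop on an object; the grip force is fixed at half the most. Time passes only in rows, so rows that do not move let the fingers close. It gives the time, the measured TCP pose, the force, the opening and the grip force at its end, in the units of the state.
- sense(): the state, without advancing time (a new reading comes with each control period).
- capture(name): name is "scene" or "side" or "wrist"; returns a dict with "image" (400x640x3 uint8, blue, green, red), "fx", "fy", "cx", "cy" (pixels), "world_from_camera" (4x4, takes a point from camera to world coordinates); the wrist camera has in their place "hand_eye" (4x4, takes a point from camera to tool coordinates, whose origin is the TCP and whose axes are the flange's). Camera axes: x right, y up, looking along -z (the intrinsics and any distortion apply to the point x, -y, -z); pixel columns grow to the right and rows downward; lengths in m; the calibration is good to about 2 mm. A picture is of the moment at which its call begins: read the wrist's pose just before it. There is no depth.
- finish_job(): hands the job in; it is judged then, once.
The state is a dict: "time_s": time; "joints": joint angles; "joint_velocities": joint speeds; "effort": joint torques, N m; "tcp_pos": TCP position; "ee_rot": TCP orientation; "wrist_force": force on the tool from outside, world axes, zero at the start; "moment": the same for the moment, N m; "gripper_width": opening from 0.0 (shut) to 1.0 (fully open); "gripper_force": force on a finger pad.
Only numpy, scipy, OpenCV 4.12 (cv2) and the standard library are available. Lean on these libraries where they do the work, as an engineer would, in place of code of your own. Each camera call takes 0.05 s, during which the arm holds its last target. There are 200 camera calls.

## Working session

There is one attempt and no reset: what is moved stays moved. The work goes in short steps, Python scripts to look and compute and a tool call to move; the robot and the scene stay as the last step left them, time stands still between calls to the robot, and variables do not carry over. Pictures are saved under pics/ and viewed, at most 10 in all, crops included, and the job is handed in when it is done.

Besides the shell and the picture viewer there is one more tool, called after "Request:" by a JSON object that holds its "op" and its "data", one argument or row to a line. move_arm: Moves the arm, as the interface text tells. Its arguments: {"type":"object","properties":{"targets":{"type":"string"},"gripper":{"type":"number"}},"required":["targets"]}

```bash
mkdir -p pics; cat > h.py <<'E'
from station import *
import numpy as np, cv2
def ray(c,u,v):
    T=np.array(c["world_from_camera"]); d=np.array([(u-c["cx"])/c["fx"],-(v-c["cy"])/c["fy"],-1.])
    return T[:3,3],T[:3,:3]@d
def onz(c,u,v,z):
    o,d=ray(c,u,v); return (o+d*(z-o[2])/d[2])
def proj(c,p):
    T=np.array(c["world_from_camera"]); q=T[:3,:3].T@(np.array(p)-T[:3,3]); return c["cx"]+c["fx"]*q[0]/-q[2], c["cy"]-c["fy"]*q[1]/-q[2]
E
python3 - <<'E'
from h import *
for n in("scene","side"):
    c=capture(n); cv2.imwrite(f"pics/{n}0.png",c["image"]); print(n,{k:np.round(v,3).tolist() for k,v in c.items() if k!="image"})
print(sense()["time_s"])
E
```

```text
scene {'fx': 426.537, 'fy': 426.537, 'cx': 317.311, 'cy': 200.769, 'world_from_camera': [[0.846, -0.423, 0.324, 0.868], [0.533, 0.67, -0.517, -0.574], [0.001, 0.61, 0.792, 0.798], [0.0, 0.0, 0.0, 1.0]]}
side {'fx': 473.188, 'fy': 473.188, 'cx': 323.085, 'cy': 191.487, 'world_from_camera': [[0.718, 0.477, -0.507, 0.026], [-0.696, 0.49, -0.525, -0.643], [-0.002, 0.73, 0.684, 0.771], [0.0, 0.0, 0.0, 1.0]]}
0.1
```

View pics/scene0.png

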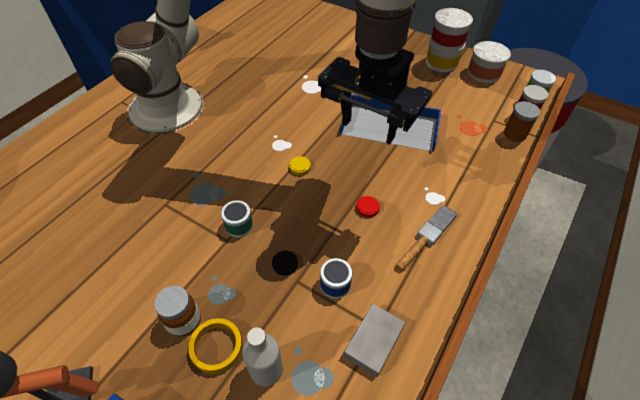

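View pics/side0.png

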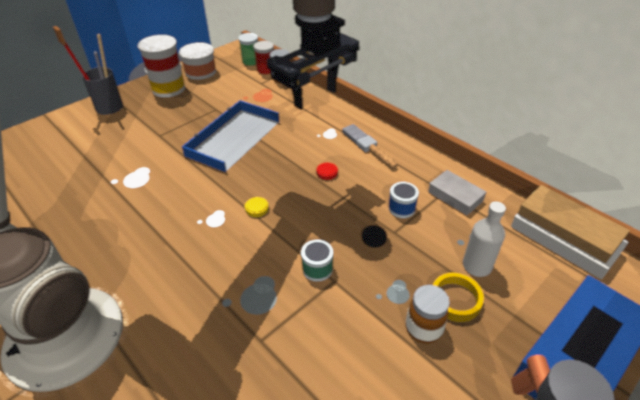

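The scene view shows the lids: red (368,206), yellow (300,165), black (285,263). The tins are at (237,218) and (336,278), and the tray is around (390,122). The side view shows red (327,171), yellow (257,207), black (374,236), tins at (317,260) and (404,200), and the tray at (232,135).

```bash
cat >> h.py <<'E'
def blob(img,kind,near=None,r=45):
    h=cv2.cvtColor(img,cv2.COLOR_BGR2HSV); H,S,V=[h[...,i].astype(int) for i in range(3)]
    m={"red":((H<6)|(H>174))&(S>200)&(V>90),"yellow":(abs(H-28)<5)&(S>190)&(V>60),"black":(V<26)}[kind].astype(np.uint8)
    if near is not None:
        k=np.zeros_like(m); cv2.circle(k,(int(near[0]),int(near[1])),r,1,-1); m=m*k
    m=cv2.morphologyEx(m,cv2.MORPH_OPEN,np.ones((3,3),np.uint8))
    n,l,s,ce=cv2.connectedComponentsWithStats(m)
    if n<2: return None
    i=1+np.argmax(s[1:,4]); return ce[i],s[i]
def tri(c1,p1,c2,p2):
    o1,d1=ray(c1,*p1);o2,d2=ray(c2,*p2)
    t=np.linalg.lstsq(np.c_[d1,-d2],o2-o1,rcond=None)[0]; a=o1+d1*t[0];b=o2+d2*t[1]
    return (a+b)/2,np.linalg.norm(a-b)
E
python3 - <<'E'
from h import *
C={n:capture(n) for n in("scene","side")}
g={"red":((368,206),(327,171)),"yellow":((300,165),(257,207)),"black":((285,263),(374,236))}
for k,(a,b) in g.items():
    A=blob(C["scene"]["image"],k,a,20);B=blob(C["side"]["image"],k,b,20)
    print(k,A,B)
    if A and B:
        p,e=tri(C["scene"],A[0],C["side"],B[0]); print(k,p.round(4),e.round(4),onz(C["scene"],*A[0],.009).round(4),onz(C["side"],*B[0],.009).round(4))
for n,a,b in(("green",(237,210),(317,248)),("blue",(336,270),(404,191))):
    p,e=tri(C["scene"],a,C["side"],b);print(n,p.round(3),e.round(4))
# tray
for n in C:
    h=cv2.cvtColor(C[n]["image"],cv2.COLOR_BGR2HSV); m=cv2.inRange(h,(105,150,30),(125,255,255))
    x=dict(scene=(325,85,450,160),side=(175,95,285,175))[n]; k=np.zeros_like(m);k[x[1]:x[3],x[0]:x[2]]=255
    m&=k; cn=max(cv2.findContours(m,0,2)[0],key=cv2.contourArea)
    print(n,cv2.approxPolyDP(cv2.convexHull(cn),2.,True)[:,0].tolist())
    im=C[n]["image"]; cv2.imwrite(f"pics/t_{n}.png",cv2.resize(im[x[1]-5:x[3]+5,x[0]-5:x[2]+5],None,fx=5,fy=5))
E
```

```text
red (array([367.4178273 , 205.25348189]), array([356, 196,  24,  19, 359], dtype=int32)) (array([326.66542751, 170.61710037]), array([317, 163,  20,  16, 269], dtype=int32))
red [ 0.6507 -0.0086  0.008 ] 0.0019 [ 0.6507 -0.0081  0.009 ] [ 0.6495 -0.0106  0.009 ]
yellow (array([299.52380952, 164.64835165]), array([290, 157,  20,  16, 273], dtype=int32)) (array([256.33908046, 206.44252874]), array([245, 197,  23,  20, 348], dtype=int32))
yellow [0.4475 0.013  0.0087] 0.0015 [0.4473 0.0137 0.009 ] [0.4471 0.0117 0.009 ]
black (array([284.67404427, 262.51307847]), array([272, 251,  26,  24, 497], dtype=int32)) (array([373.61918605, 235.9505814 ]), array([363, 227,  22,  19, 344], dtype=int32))
black [ 0.5736 -0.2324  0.0058] 0.0006 [ 0.5748 -0.2341  0.009 ] [ 0.5714 -0.2338  0.009 ]
green [ 0.433 -0.205  0.059] 0.0006
blue [ 0.687 -0.216  0.055] 0.0031
scene [[350, 95], [373, 98], [393, 107], [390, 110], [378, 108]]
side [[276, 114], [276, 119], [223, 169], [185, 154], [185, 145], [240, 102]]
```

View pics/t_side.png

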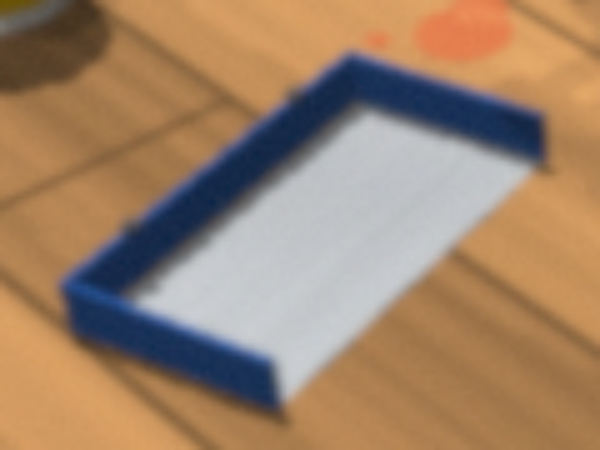

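The side crop shows the tray mouth's bench corners at about pixels (226,171) and (276,123). The outer top corners are at about (183,147), (240,101), (224,162) and (279,113).

```bash
python3 - <<'E'
from h import *
c=capture("side")
L=onz(c,226.2,171.2,0);R=onz(c,275.6,123,0)
print("mouth",L.round(3),R.round(3),np.linalg.norm(L-R))
for p in((183,147.4),(240,101),(224.4,162),(278.6,113)): print(onz(c,*p,.032).round(3))
d=R-L;print(np.degrees(np.arctan2(d[1],d[0])))
s=capture("scene")
for q in ((L),(R)): print(proj(s,q))
print(sense()["gripper_width"],sense()["ee_rot"])
E
```

```text
mouth [ 0.476  0.17  -0.   ] [0.698 0.244 0.   ] 0.23429273530560282
[0.433 0.289 0.032]
[0.667 0.363 0.032]
[0.474 0.168 0.032]
[0.707 0.238 0.032]
18.39309229342373
(np.float64(340.7647354735688), np.float64(134.53881934755833))
(np.float64(428.8641381232825), np.float64(149.60990752525242))
0.9981018012190656 [[-2.59053408e-05 -9.99999760e-01 -6.92230961e-04]
 [-9.99999998e-01  2.59415354e-05 -5.22779768e-05]
 [ 5.22959218e-05  6.92229606e-04 -9.99999759e-01]]
```

View pics/t_scene.png

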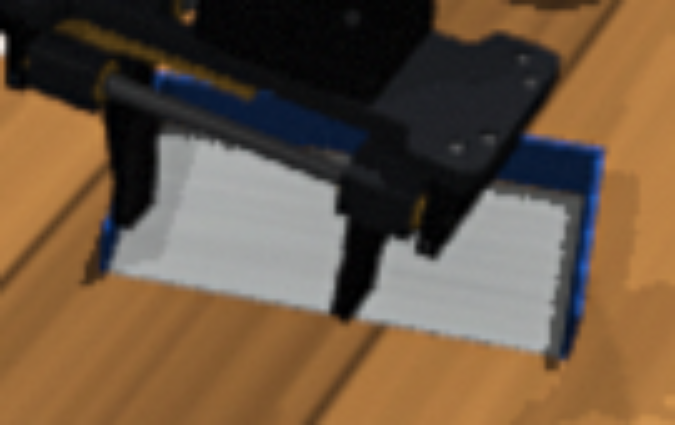

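```bash
python3 - <<'E'
from h import *
s=capture("scene");c=capture("side")
for n,a,b in(("jar",(174,300),(432,298)),("tape",(215,346),(458,297)),("bottle",(256,336),(497,208))):
    print(n,*tri(s,a,c,b))
E
```

```text
jar [ 0.48096743 -0.43690581  0.08753522] 0.0027332911746828
tape [ 0.56775696 -0.44815862  0.01271961] 0.0013115636166968038
bottle [ 0.66862569 -0.42812096  0.16587505] 0.0007178650542154409
```

Request:
{"op": "move_arm", "data": {
  "targets": "0.5 -1 -1 0; 0.5 -1 -1 0; 0 -0.6 -1 0; 0 0 -1 0; 0 0 -1 0; 0 0 -1 0; 0 0 -1 0; 0 0 -0.5 0; 0 0 0 0",
  "gripper": 36
}}

```text
time_s: 1.15
tcp_pos: [0.6476, -0.0651, 0.0315]
ee_rot: [[-0.001, -1.0, -0.007], [-1.0, 0.001, -0.0], [0.0, 0.007, -1.0]]
wrist_force: [-0.2, 0.6, 0.1]
gripper_width: 0.444
gripper_force: 0.0
```

Request:
{"op": "move_arm", "data": {
  "targets": "0.05 0 -0.6 0; 0 0 -0.4 0; 0 0 0 0; 0 0.3 0 0; -0.01 0.3 0 0; -0.02 0.4 0 0; -0.03 0.5 0 0; -0.03 0.5 0 0; -0.03 0.5 0 0; -0.03 0.5 0 0"
}}

```text
time_s: 1.98
tcp_pos: [0.6476, 0.0117, 0.0105]
ee_rot: [[0.001, -1.0, 0.001], [-1.0, -0.001, -0.0], [0.0, -0.001, -1.0]]
wrist_force: [-0.2, -0.8, 0.8]
gripper_width: 0.414
gripper_force: 0.5
```

```bash
cat > look.py <<'E'
from h import *
import sys
C=[capture("scene"),capture("side")]; t=sense(); O=np.array([.570,.263]);u=np.array([-.305,.952]);w=np.array([.952,.305])
print(t["time_s"],np.round(t["tcp_pos"],3),np.round(t["wrist_force"],1))
for k in sys.argv[1:]:
    for c in C:
        b=blob(c["image"],k)
        if b: p=onz(c,*b[0],.009)[:2]; print(k,p.round(3),"local",((p-O)@u).round(3),((p-O)@w).round(3),b[1][4])
E
python3 look.py red yellow
```

```text
2.0833 [0.648 0.013 0.01 ] [1.1 0.5 0.1]
red [0.639 0.03 ] local -0.243 -0.005 110
red [0.871 0.509] local 0.143 0.362 148
yellow [0.44  0.022] local -0.19 -0.197 136
yellow [0.447 0.012] local -0.202 -0.194 338
```

Request:
{"op": "move_arm", "data": {
  "targets": "-0.03 0.3 -0.1 0; -0.03 0.5 0 0; -0.03 0.5 0 0; -0.03 0.5 0 0; -0.03 0.5 0 0; -0.03 0.5 0 0; -0.03 0.5 0 0; -0.03 0.5 0 0; -0.03 0.5 0 0; -0.03 0.5 0 0"
}}

```text
time_s: 2.92
tcp_pos: [0.6398, 0.1314, 0.0075]
ee_rot: [[0.0, -1.0, -0.0], [-1.0, -0.0, -0.0], [0.0, 0.0, -1.0]]
wrist_force: [0.9, 0.1, 0.0]
gripper_width: 0.412
gripper_force: 0.3
```

Request:
{"op": "move_arm", "data": {
  "targets": "-0.03 0.5 0 0; -0.03 0.5 0 0; -0.03 0.5 0 0; -0.03 0.5 0 0; -0.03 0.4 0 0; -0.03 0.4 0 0; -0.03 0.3 0 0; 0 0.2 0 0; 0 0.1 0 0; 0 0 0 0"
}}

```text
time_s: 3.75
tcp_pos: [0.6348, 0.2155, 0.0075]
ee_rot: [[0.0, -1.0, 0.0], [-1.0, -0.0, 0.0], [-0.0, -0.0, -1.0]]
wrist_force: [0.2, -0.1, 0.2]
gripper_width: 0.413
gripper_force: 0.0
```

```bash
python3 look.py red; python3 -c "
from h import *
cv2.imwrite('pics/r1.png',capture('side')['image'])"
```

```text
3.85 [0.635 0.215 0.008] [ 0.3  0.2 -0.6]
red [0.627 0.243] local -0.036 0.048 131
red [0.644 0.235] local -0.049 0.062 53
```

View pics/r1.png

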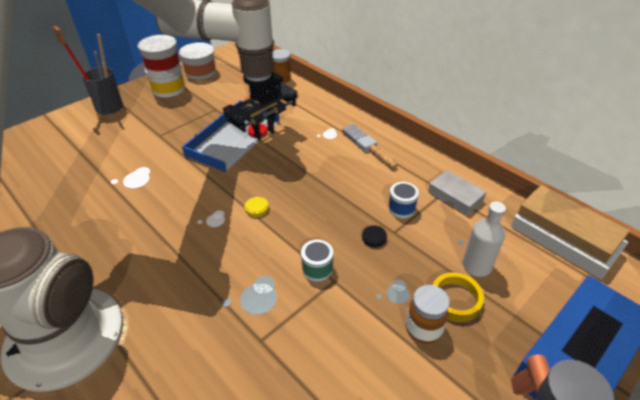

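The red lid is still caged between the fingertips at (258,129), just inside the mouth, so I'll push on about 50 mm and back off.

Request:
{"op": "move_arm", "data": {
  "targets": "0 0.2 0 0; 0 0.3 0 0; 0 0.4 0 0; 0 0.4 0 0; 0 0.3 0 0; 0 0.2 0 0; 0 0.1 0 0; 0 0.05 0 0; 0 0 0 0; 0 0 0 0"
}}

```text
time_s: 4.73
tcp_pos: [0.6347, 0.2636, 0.0075]
ee_rot: [[-0.0, -1.0, -0.0], [-1.0, 0.0, -0.0], [0.0, 0.0, -1.0]]
wrist_force: [-0.0, 0.4, -0.3]
gripper_width: 0.415
gripper_force: 0.0
```

Request:
{"op": "move_arm", "data": {
  "targets": "0 -0.3 0 0; 0 -0.6 0 0; 0 -0.6 0 0; 0 -0.4 0.6 0; -0.5 -0.8 1 -1; -1 -1 1 -1; -1 -1 0 -1; -1 -1 0 -1; -1 -1 0 -1; -1 -1 0 -1"
}}

```text
time_s: 5.57
tcp_pos: [0.497, 0.07, 0.0731]
ee_rot: [[-0.505, -0.863, 0.002], [-0.863, 0.505, 0.001], [-0.002, -0.001, -1.0]]
wrist_force: [1.3, -0.0, 0.3]
gripper_width: 0.415
gripper_force: 0.0
```

```bash
python3 look.py red yellow
```

```text
5.6667 [0.493 0.068 0.072] [ 0.5  0.  -0.3]
red [0.633 0.297] local 0.013 0.071 196
red [0.878 0.503] local 0.134 0.366 79
yellow [0.431 0.012] local -0.197 -0.209 19
yellow [0.446 0.01 ] local -0.203 -0.195 313
```

Request:
{"op": "move_arm", "data": {
  "targets": "-0.7 -1 0 0; -0.7 -1 0 0; -0.8 -1 0 0; -0.76 -1 0 0; 0 -0.15 -0.8 0; 0 0 -0.9 0; 0 0 -0.6 0; 0 0 -0.3 0; 0 0 0 0; 0 0 0 0"
}}

```text
time_s: 6.5
tcp_pos: [0.4248, -0.0317, 0.0071]
ee_rot: [[-0.5, -0.866, 0.001], [-0.866, 0.5, -0.0], [-0.0, -0.001, -1.0]]
wrist_force: [-0.1, 0.7, -0.0]
gripper_width: 0.414
gripper_force: 0.0
```

```bash
python3 look.py red yellow
```

```text
6.6 [ 0.425 -0.031  0.008] [-0.3 -0.2 -0.2]
red [0.633 0.297] local 0.013 0.071 197
red [0.886 0.528] local 0.156 0.381 176
yellow [ 0.442 -0.002] local -0.213 -0.203 151
```

Request:
{"op": "move_arm", "data": {
  "targets": "0.1 0.17 0 0; 0.15 0.25 0 0; 0.2 0.35 0 0; 0.32 0.45 0 0; 0.32 0.45 0 0; 0.32 0.45 0 0; 0.32 0.45 0 0; 0.32 0.45 0 0; 0.32 0.45 0 0; 0.32 0.45 0 0"
}}

```text
time_s: 7.43
tcp_pos: [0.4922, 0.0678, 0.0065]
ee_rot: [[-0.5, -0.866, -0.0], [-0.866, 0.5, -0.0], [0.0, 0.0, -1.0]]
wrist_force: [0.1, -0.7, -0.6]
gripper_width: 0.416
gripper_force: 0.5
```

Request:
{"op": "move_arm", "data": {
  "targets": "0.32 0.45 0 0; 0.32 0.45 0 0; 0.25 0.35 0 0; 0.15 0.2 0 0; 0.07 0.1 0 0; 0 0 0 0"
}}

```text
time_s: 7.93
tcp_pos: [0.5195, 0.1057, 0.0065]
ee_rot: [[-0.5, -0.866, 0.0], [-0.866, 0.5, 0.0], [-0.0, -0.0, -1.0]]
wrist_force: [-0.0, -0.1, -0.2]
gripper_width: 0.415
gripper_force: 0.0
```

```bash
python3 look.py red yellow; python3 -c "
from h import *
cv2.imwrite('pics/y1.png',np.vstack([capture('side')['image'][60:300,100:500],capture('scene')['image'][60:300,150:550]]))"
```

```text
8.0333 [0.519 0.105 0.006] [ 0.5  0.5 -0.7]
red [0.633 0.297] local 0.013 0.071 196
red [0.886 0.514] local 0.142 0.377 95
yellow [0.534 0.13 ] local -0.116 -0.075 239
```

View pics/y1.png

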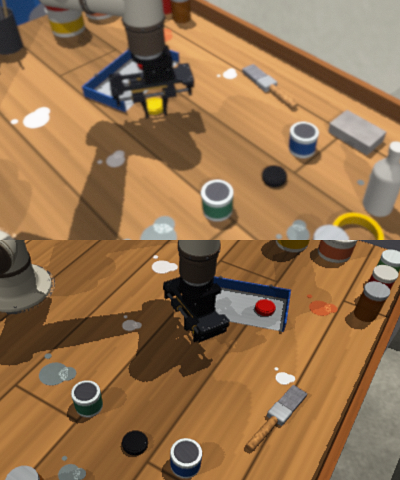

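The top (side) view shows the yellow lid caged in the fingers at crop (153,104), just outside the mouth. The bottom (scene) view shows the red lid flat inside the tray at crop (264,308).

Request:
{"op": "move_arm", "data": {
  "targets": "-0.4 -0.7 0 0; -0.4 -0.7 0 0.4; 0.2 0 0 1; 0.2 0 0 1; 0.2 0 0 1; 0.3 0 0 1; 0.3 0.1 0 1; 0.3 0.1 0 1; 0.3 0.1 0 1; 0.24 0 0 1"
}}

```text
time_s: 8.97
tcp_pos: [0.5506, 0.0776, 0.0067]
ee_rot: [[0.212, -0.977, 0.0], [-0.977, -0.212, 0.0], [-0.0, -0.0, -1.0]]
wrist_force: [0.1, -0.4, 0.8]
gripper_width: 0.416
gripper_force: 0.0
```

Request:
{"op": "move_arm", "data": {
  "targets": "0 0 0 1; 0 0 0 0"
}}

```text
time_s: 9.13
tcp_pos: [0.5502, 0.0774, 0.0066]
ee_rot: [[0.293, -0.956, -0.0], [-0.956, -0.293, 0.0], [-0.0, 0.0, -1.0]]
wrist_force: [0.0, -0.4, 0.1]
gripper_width: 0.409
gripper_force: 0.0
```

```bash
python3 look.py red yellow
```

```text
9.2333 [0.55  0.077 0.007] [-0.1  0.1 -1.2]
red [0.633 0.296] local 0.012 0.071 204
red [0.632 0.291] local 0.008 0.068 150
yellow [0.524 0.136] local -0.107 -0.082 37
yellow [ 0.602 -0.472] local -0.71 -0.194 113
```

Request:
{"op": "move_arm", "data": {
  "targets": "-0.06 0.2 0 0; -0.09 0.3 0 0; -0.09 0.3 0 0; -0.12 0.42 0 0; -0.14 0.5 0 0; -0.14 0.5 0 0; -0.14 0.5 0 0; -0.14 0.5 0 0; -0.14 0.5 0 0; -0.13 0.45 0 0"
}}

```text
time_s: 10.07
tcp_pos: [0.52, 0.1836, 0.0066]
ee_rot: [[0.293, -0.956, 0.0], [-0.956, -0.293, 0.0], [-0.0, -0.0, -1.0]]
wrist_force: [-0.6, -0.6, 0.2]
gripper_width: 0.411
gripper_force: 0.1
```

Request:
{"op": "move_arm", "data": {
  "targets": "-0.12 0.42 0 0; -0.12 0.42 0 0; -0.12 0.42 0 0; -0.1 0.35 0 0; -0.06 0.22 0 0; -0.05 0.18 0 0; -0.03 0.1 0 0; 0 0 0 0; 0 0 0 0"
}}

```text
time_s: 10.82
tcp_pos: [0.5054, 0.2346, 0.0065]
ee_rot: [[0.292, -0.956, -0.0], [-0.956, -0.292, -0.0], [-0.0, 0.0, -1.0]]
wrist_force: [0.7, 0.5, -0.1]
gripper_width: 0.416
gripper_force: 0.0
```

Request:
{"op": "move_arm", "data": {
  "targets": "0.1 -0.3 0 0; 0.2 -0.6 0 0; 0.2 -0.6 0 -0.5; 0.2 -0.7 0.6 -1; 0.1 -0.8 1 -1; 0 -1 1 -1; 0 -1 0.4 0; 0 -1 0 0; 0 -1 0 0; 0 -1 0 0"
}}

```text
time_s: 11.65
tcp_pos: [0.5252, 0.0326, 0.0821]
ee_rot: [[-0.01, -1.0, 0.001], [-1.0, 0.01, 0.0], [-0.0, -0.001, -1.0]]
wrist_force: [-0.4, 0.5, 0.4]
gripper_width: 0.412
gripper_force: 0.0
```

```bash
python3 look.py red yellow black
```

```text
11.75 [0.524 0.031 0.082] [ 0.2 -0.5 -0.4]
red [0.633 0.296] local 0.012 0.071 207
red [0.633 0.296] local 0.013 0.07 112
yellow [0.494 0.274] local 0.034 -0.069 122
yellow [0.496 0.264] local 0.023 -0.07 188
black [0.412 0.224] local 0.011 -0.163 2053
black [0.727 0.273] local -0.038 0.153 840
```

Request:
{"op": "move_arm", "data": {
  "targets": "0.4 -1 0 0; 0.4 -1 0 0; 0.4 -1 0 0; 0.4 -1 0 0; 0.4 -1 0 0; 0 -1 0 0; 0 -1 0 0; 0 -1 0 0; 0 -1 0 0; 0 -1 0 0"
}}

```text
time_s: 12.58
tcp_pos: [0.5752, -0.2166, 0.0814]
ee_rot: [[-0.009, -1.0, -0.0], [-1.0, 0.009, 0.0], [-0.0, 0.0, -1.0]]
wrist_force: [1.0, 0.2, 0.1]
gripper_width: 0.414
gripper_force: 0.0
```

Request:
{"op": "move_arm", "data": {
  "targets": "0 -1 0 0; 0 -1 0 0; 0 -0.75 0 0; 0 0 0 0; 0 0 0 0"
}}

```text
time_s: 13.0
tcp_pos: [0.5749, -0.2849, 0.0811]
ee_rot: [[-0.011, -1.0, -0.001], [-1.0, 0.011, 0.0], [-0.0, 0.001, -1.0]]
wrist_force: [-0.6, -0.1, -0.4]
gripper_width: 0.413
gripper_force: 0.0
```

```bash
python3 look.py red yellow
```

```text
13.1 [ 0.575 -0.283  0.081] [-0.3  0.6  0.5]
red [0.634 0.295] local 0.011 0.071 213
red [0.88  0.522] local 0.152 0.374 207
yellow [0.494 0.267] local 0.027 -0.071 198
yellow [0.496 0.264] local 0.023 -0.07 184
```

Request:
{"op": "move_arm", "data": {
  "targets": "0 0 -0.8 0; 0 0 -0.9 0; 0 0 -0.8 0; 0 0 -0.48 0; 0 0 0 0; 0 0.2 0 0; 0 0.3 0 0; 0 0.35 0 0; 0 0.4 0 0; 0 0.45 0 0"
}}

```text
time_s: 13.93
tcp_pos: [0.5761, -0.2406, 0.0083]
ee_rot: [[-0.009, -1.0, 0.002], [-1.0, 0.009, -0.001], [0.0, -0.002, -1.0]]
wrist_force: [0.1, -0.4, 0.9]
gripper_width: 0.415
gripper_force: 0.4
```

Request:
{"op": "move_arm", "data": {
  "targets": "0 0.5 0 0; 0 0.5 0 0; 0 0.5 0 0; 0 0.5 0 0; 0 0.5 0 0; 0 0.5 0 0; 0 0.5 0 0; 0 0.5 0 0; 0 0.5 0 0; 0 0.5 0 0"
}}

```text
time_s: 14.77
tcp_pos: [0.5754, -0.1153, 0.0071]
ee_rot: [[-0.009, -1.0, -0.0], [-1.0, 0.009, -0.0], [0.0, 0.0, -1.0]]
wrist_force: [-0.1, -2.0, 1.7]
gripper_width: 0.413
gripper_force: 0.9
```

Request:
{"op": "move_arm", "data": {
  "targets": "0 0.5 0 0; 0 0.5 0 0; 0 0.5 0 0; 0 0.5 0 0; 0 0.5 0 0; 0 0.5 0 0; 0 0.5 0 0; 0 0.4 0 0; 0 0.2 0 0; 0 0.1 0 0"
}}

```text
time_s: 15.6
tcp_pos: [0.5754, -0.0105, 0.0071]
ee_rot: [[-0.008, -1.0, -0.0], [-1.0, 0.008, 0.0], [-0.0, 0.0, -1.0]]
wrist_force: [0.5, -1.0, 1.9]
gripper_width: 0.416
gripper_force: 0.9
```

```bash
python3 look.py red yellow; python3 -c "
from h import *
cv2.imwrite('pics/b1.png',np.vstack([capture('side')['image'][60:300,100:500],capture('scene')['image'][60:300,150:550]]))"
```

```text
15.7 [ 0.575 -0.011  0.007] [-0.1 -0.  -0.4]
red [0.634 0.296] local 0.012 0.071 208
red [0.632 0.291] local 0.008 0.067 145
yellow [0.509 0.27 ] local 0.025 -0.056 67
yellow [0.496 0.264] local 0.023 -0.07 188
```

View pics/b1.png

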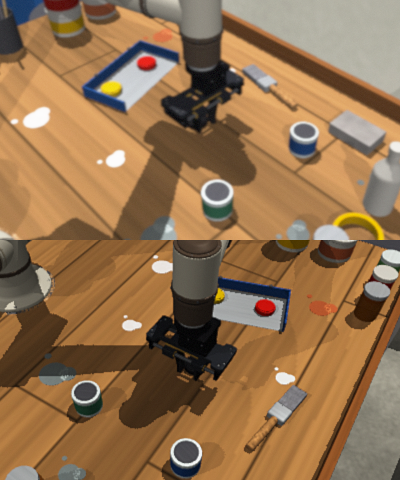

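Both red and yellow are flat in the tray (side crop (147,63) and (111,89)). The black lid is hidden in the finger cage near side crop (200,120), so I'll continue the push.

Request:
{"op": "move_arm", "data": {
  "targets": "0 0.2 0 0; 0 0.3 0 0; 0 0.4 0 0; 0 0.5 0 0; 0 0.5 0 0; 0 0.5 0 0; 0 0.5 0 0; 0 0.5 0 0; 0 0.5 0 0; 0 0.5 0 0"
}}

```text
time_s: 16.63
tcp_pos: [0.5754, 0.1, 0.0071]
ee_rot: [[-0.008, -1.0, 0.0], [-1.0, 0.008, -0.0], [0.0, -0.0, -1.0]]
wrist_force: [-0.7, -0.3, -0.0]
gripper_width: 0.415
gripper_force: 0.1
```

Request:
{"op": "move_arm", "data": {
  "targets": "-0.02 0.5 0 0; -0.02 0.5 0 0; -0.02 0.5 0 0; -0.02 0.5 0 0; -0.02 0.5 0 0; 0 0.5 0 0; 0 0.5 0 0; 0 0.45 0 0; 0 0.4 0 0; 0 0.3 0 0"
}}

```text
time_s: 17.47
tcp_pos: [0.573, 0.216, 0.0071]
ee_rot: [[-0.008, -1.0, 0.0], [-1.0, 0.008, 0.0], [-0.0, -0.0, -1.0]]
wrist_force: [-0.1, -0.8, -0.7]
gripper_width: 0.416
gripper_force: 0.1
```

Request:
{"op": "move_arm", "data": {
  "targets": "0 0.25 0 0; 0 0.2 0 0; 0 0.1 0 0; 0 0.05 0 0; 0 0 0 0; 0 0 0 0"
}}

```text
time_s: 17.97
tcp_pos: [0.5729, 0.2294, 0.0071]
ee_rot: [[-0.009, -1.0, -0.0], [-1.0, 0.009, -0.0], [0.0, 0.0, -1.0]]
wrist_force: [0.0, -0.6, 1.0]
gripper_width: 0.416
gripper_force: 0.0
```

Request:
{"op": "move_arm", "data": {
  "targets": "0 -0.3 0 0; 0 -0.6 0 0; 0 -0.6 0 0; 0 -0.6 0.6 0; 0 -1 1 0; 0 -1 1 0; 0 -1 1 0; 0 -1 1 0; 0 -1 1 0; 0 0 0 0"
}}

```text
time_s: 18.8
tcp_pos: [0.575, 0.0477, 0.1528]
ee_rot: [[-0.013, -1.0, 0.009], [-1.0, 0.013, 0.001], [-0.001, -0.009, -1.0]]
wrist_force: [1.3, 0.5, 1.1]
gripper_width: 0.408
gripper_force: 0.0
```

```bash
python3 look.py red yellow; python3 - <<'E'
from h import *
C=[capture("scene"),capture("side")]
O=np.array([.570,.263]);u=np.array([-.305,.952]);w=np.array([.952,.305])
for c in C:
    b=blob(c["image"],"black",proj(c,(.575,.26,.01)),22)
    if b: p=onz(c,*b[0],.009)[:2]; print(p,(p-O)@u,(p-O)@w,b[1])
for n,a,b in(("green",(237,210),(317,248)),("blue",(336,270),(404,191))): print(n,a,b)
a,b=[c["image"] for c in C]
cv2.imwrite("pics/f.png",np.vstack([a[60:350,100:500],b[60:350,100:500]]))
E
```

```text
18.9 [0.573 0.05  0.148] [-0.9  0.3 -0.3]
red [0.634 0.297] local 0.013 0.071 201
red [0.634 0.291] local 0.008 0.069 160
yellow [0.496 0.264] local 0.023 -0.07 188
[0.57324269 0.25941344] -0.0044034283453833045 0.00199314072909783 [379 117  19  18 242]
green (237, 210) (317, 248)
blue (336, 270) (404, 191)
```

View pics/f.png

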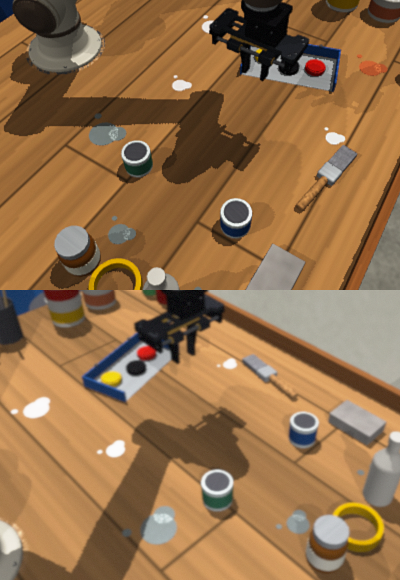

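All three lids lie flat inside the tray (side crop: yellow (111,378), black (136,368), red (147,352)). The tins are still at their starting pixels, (237,218) and (336,278), and the arm is clear.

Request:
{"op": "move_arm", "data": {
  "targets": "0 -0.5 0.5 0; 0 0 0 0; 0 0 0 0; 0 0 0 0; 0 0 0 0"
}}

```text
time_s: 19.42
tcp_pos: [0.5724, 0.0402, 0.1584]
ee_rot: [[-0.008, -1.0, -0.002], [-1.0, 0.008, -0.0], [0.0, 0.002, -1.0]]
wrist_force: [-0.2, -0.5, 0.2]
gripper_width: 0.414
gripper_force: 0.0
```

```bash
python3 -c "
from station import *
print(finish_job())"
```

```text
the job is handed in; nothing more can be done
None
```

I swept the red, yellow and black lids into the tray, where the last pictures show them flat and wholly inside with the other items where they stood, and handed the job in at about 19 s; no verdict was returned.

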